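# Turn the spice chest back against its rail

### The arm

A 6-joint arm with a two-finger parallel gripper is mounted at the origin on a cart in front of the work surface, level with it; the furniture and walls round the work are solid. World frame = base frame: x ahead of the robot, y to its left, z up, the work surface at z = 0. Lengths are in m, angles in rad, forces in N, time in s.
With the tool pointing down it reaches from about 0.35 to 0.875 m from the base axis. Payload 15.5 kg.
Tool frame: the origin (TCP) lies at the very end of the fingers, on their centre line; the grasp point (between the pads) lies 19 mm behind it; z points along the fingers, y is the line along which they close (so a half turn about z gives the same grasp; the last joint's range is limited). The gripper opens to 85 mm and grips with 20 to 120 N. Pads are 22 mm wide; open, the fingers measure 114 mm over their backs; the gripper's body (76 mm by 85 mm) begins 54 mm behind the grasp point. The pads swing forward as they close: fully open they stand 13 mm farther back than shut.
Start: joints at [1.02, 0.494, 1.345, -0, 1.302, -0.096], TCP at [0.275, 0.561, 0.231] pointing down, gripper open.
Joint ranges: [-2.91, 2.91], [-0.82, 2.16], [0.22, 2.67], [-1.22, 4.37], [0.12, 2.79], [-3.08, 3.08]. Speed limits (rad/s): [1.89, 1.89, 2.57, 3.01, 3.01, 3.01].

### API

Orientations are given as a unit quaternion [w, x, y, z].
In Python, from workcell import robot, vision, ticket gives the robot as it stands.
- The arm moves only by the tool drive_tool, never from a script. Its argument "steps" is a list of rows, each a list of 7 numbers: the turn, a rotation vector about the tool's x, y, z in rad, then the shift along the tool's x, y, z in mm, then the opening in per cent of the stroke, from 0 (shut) to 100 (fully open). A call has 1 to 10 rows; each row is the pose to reach, as a shift and turn from the pose commanded when the call began, along the tool's axes at that moment; what a row does not reach only later rows make up. A row lasts 1/8 s, in which the tool goes at most 62.5 mm and 10.7 degrees, less where a joint would pass 70% of its speed; a pose out of reach is approached as far as the arm can. A call with a gripper value outside its range is refused whole. The fingers move at their own pace and stop on an object; the grip force is fixed at half the most. Time passes only in rows, so rows that repeat a pose let the fingers close. It gives the time, the measured TCP pose, the force, the opening and the grip force at its end, in the units of the state.
- robot.state(): the state, without advancing time (a new reading comes with each control period).
- vision.capture(name): name is "scene" or "top" or "wrist"; returns the picture (400x640x3 uint8, red, green, blue); there is no depth.
- vision.camera_model(name): a dict with "fov_y" (degrees; the focal length in pixels is half the picture's height over the tangent of half this angle, whatever the lens; pixels are square), "cx", "cy" (the principal point, pixels), "xyz" and "orientation" of the camera in the world; the wrist camera has in their place "tool_from_camera" (4x4, takes a point from camera to tool coordinates, whose origin is the TCP and whose axes are the flange's). Camera axes: x right, y down, z forward; pixel columns grow to the right and rows downward; lengths in m; the calibration is good to about 2 mm. A picture is of the moment at which its call begins: read the wrist's pose just before it. camera_model takes no time and is no camera call.
- ticket.hand_in(): hands the job in; it is judged then, once.
The state is a dict: "time": time; "q": joint angles; "qvel": joint speeds; "joint_efforts": joint torques, N m; "eef_pos": TCP position; "ee_rot": TCP orientation; "ft_force": force on the tool from outside, world axes, zero at the start; "torque": the same for the moment, N m; "finger_gap": opening from 0.0 (shut) to 1.0 (fully open); "grip_force": force on a finger pad.
Only numpy, scipy, OpenCV 4.12 (cv2) and the standard library are available. Lean on these libraries where they do the work, as an engineer would, in place of code of your own. Each camera call takes 0.05 s, during which the arm holds its last target. There are 200 camera calls.

### The job

The heavy spice chest has been left standing sideways. Push it round (a bit at one corner, then a bit at another, is easiest) until its drawers face the robot's side and its back stands flat against the front of the low wooden rail, with neither end of the chest sticking out past the rail. Only push it: do not lift or tip it, do not shove it fast, keep off its brass knobs, and leave everything else where it stands.

Things in the scene. Friction and masses are not known exactly. Their poses are not given: they have to be found in the camera images.
- chest: wooden two-drawer spice chest (drawers stay shut), 0.75 to 1 kg, loose on felt feet (friction about 0.4: it slides, and tips only if pushed near its top). Origin in its underside, 2 mm over the worktop. x runs from drawer front to back, y to the left seen from in front of the drawers, z up. Drawer face x = -49 mm, back face x = +61, sides y = -78 and +78, top z = 118 (board edge 123); centre of mass at x = +6
- knob (a point): the upper brass knob's outer end, at (-64, 0, 87) mm in the chest's frame; the lower knob is 56 mm below it. Each knob is 14 mm across, in the middle of its drawer, and stands 15 mm out of the drawer face
- back_left (a point): point on the chest's left back edge, at (61, 78, 13) mm in the chest's frame. Pushed square near one end of its front or back (62 mm from the middle), the chest turns about a point some 90 mm from its centre towards the other end; 15 mm of push turns it about 0.1 rad
- back_right (a point): point on the chest's right back edge, at (61, -78, 13) mm in the chest's frame
- rail: low pale wooden backstop rail fixed to the worktop, 230 mm long (its y), 22 deep, 30 high. Origin at the foot of its front face, mid length; x points into the rail, away from the robot's side: the front face is the plane x = 0, the rail fills x = 0 to 22 mm, y = -115 to +115. The chest's back belongs against the front face.
- mug_2: bystander: white mug, 91 mm wide, 123 mm with its handle, 96 mm tall; origin at the middle of its footprint, on the worktop
- glass_1: bystander: clear drinking glass, 81 mm across, 93 mm tall; origin at the middle of its footprint, on the worktop
- garlic_1: bystander: garlic bulb, 53 mm; origin at the middle of its footprint, on the worktop
- garlic_2: bystander: garlic bulb, 60 mm; origin at the middle of its footprint, on the worktop
- kitchen_timer: bystander: white round clockwork timer with a red grip, 67 mm across, 40 mm tall; origin at the middle of its footprint, on the worktop
- spice_jar_1: bystander: spice jar with a green cap, 46 mm across, 106 mm tall; origin at the middle of its footprint, on the worktop
- spice_jar_2: bystander: spice jar with a green cap, 46 mm across, 106 mm tall; origin at the middle of its footprint, on the worktop
- spice_jar_3: bystander: spice jar with a green cap, 46 mm across, 106 mm tall; origin at the middle of its footprint, on the worktop

How it is judged:
At the end, for the whole second after the job is handed in: Both back edges of the chest are within 6 mm of the rail's front face (so the drawers face away from the rail), the chest is no more than 40 mm off the middle of the rail along it, stands flat on the worktop and is at rest (x of back_left in the frame of rail between -0.006 and 0.004 m and x of back_right in the frame of rail between -0.006 and 0.004 m and y of chest in the frame of rail between -0.04 and 0.04 m and height (world z) of chest below 0.006 m and angle between chest's own z axis and vertical below 0.03 rad and linear speed of chest below 0.01 m/s); the robot touches nothing.
It fails at once if the chest is lifted (its underside's middle more than 12 mm up) or tipped by more than about 10 degrees (height (world z) of chest above 0.014 m or angle between chest's own z axis and vertical above 0.17 rad).
It fails at once if the chest is shoved faster than 0.3 m/s (linear speed of chest above 0.3 m/s).
It fails at once if a brass knob is pulled or pushed with more than 1 N (contact force between the fingers and chest_knob0 above 1 N or contact force between the fingers and chest_knob1 above 1 N).
It fails at once if a bystander is moved more than 20 mm (distance of any of mug_2, glass_1, garlic_1, garlic_2, kitchen_timer, spice_jar_1, spice_jar_2, spice_jar_3 from where it was at the start of the episode above 0.02 m).
It also fails if it takes over 72 s, if anything falls off the work surface, if the arm or the gripper's body presses on something with over 40 N, if the wrist force passes 120 N, or if a joint passes its speed limit or range.

## Working session

There is one attempt and no reset: what is moved stays moved. The work goes in short steps, Python scripts to look and compute and a tool call to move; the robot and the scene stay as the last step left them, time stands still between calls to the robot, and variables do not carry over. Pictures are saved under pics/ and viewed, at most 10 in all, crops included, and the job is handed in when it is done.

Besides the shell and the picture viewer there is one more tool, called after "Emit:" as name(argument=value, ...) on one line, values as JSON. drive_tool: Moves the arm, as the interface text tells. Its arguments: {"type":"object","properties":{"steps":{"type":"array","items":{"type":"array","items":{"type":"number"}}}},"required":["steps"]}

```bash
mkdir -p pics
cat > h.py <<'E'
import numpy as np, cv2
from scipy.spatial.transform import Rotation as R
from workcell import robot, vision, ticket
def cam(n):
    m=vision.camera_model(n); f=200/np.tan(np.radians(m['fov_y'])/2)
    o=m['orientation']; o=np.array(o)
    r=o if o.shape==(3,3) else R.from_quat([o[1],o[2],o[3],o[0]]).as_matrix()
    return f,m['cx'],m['cy'],np.array(m['xyz']),r
def px2w(n,u,v,z):
    f,cx,cy,p,r=cam(n); d=r@np.array([(u-cx)/f,(v-cy)/f,1]); return p+d*(z-p[2])/d[2]
def w2px(n,P):
    f,cx,cy,p,r=cam(n); c=r.T@(np.array(P)-p); return np.array([cx+f*c[0]/c[2],cy+f*c[1]/c[2]])
def shot(n,name):
    i=vision.capture(n); cv2.imwrite('pics/'+name+'.png',i[:,:,::-1]); return i
E
python3 - <<'E'
from h import *
print(robot.state())
for n in('top','scene'): shot(n,n+'0'); print(vision.camera_model(n))
E
```

```text
{'time': 0.0, 'q': array([ 1.01951784e+00,  4.94168130e-01,  1.34613474e+00,  2.29942144e-05,
        1.30248756e+00, -9.54938074e-02]), 'qvel': array([ 2.33802918e-03, -2.00823935e-04, -9.67922292e-04, -6.77280362e-04,
        2.67972505e-05, -7.57070076e-04]), 'joint_efforts': array([-2.24231495e-03, -8.82161808e+01, -3.83877718e+01, -3.52137695e-04,
        1.00569523e-02, -7.25524319e-05]), 'eef_pos': array([0.2749037 , 0.56089867, 0.23070839]), 'ee_rot': array([-2.00823726e-04,  2.25927797e-01,  9.74143866e-01, -5.64323217e-04]), 'ft_force': array([ 0.92493318,  0.08027709, -0.37904812]), 'torque': array([-0.06247876, -0.00560719, -0.03385526]), 'grip_force': 0.0, 'finger_gap': 0.9981658370865973}
{'fov_y': 54.37801137705007, 'cx': 325.15777514756866, 'cy': 198.85733887744584, 'xyz': array([ 0.42284119, -0.02249588,  1.11416525]), 'orientation': array([ 0.05920312, -0.69969667,  0.71030433, -0.04886018])}
{'fov_y': 46.86892014148074, 'cx': 314.96398134105317, 'cy': 203.81473687889513, 'xyz': array([-0.04629277, -0.85130802,  0.97882985]), 'orientation': array([-0.3972042 ,  0.85957093, -0.296031  ,  0.12542845])}
```

View pics/top0.png

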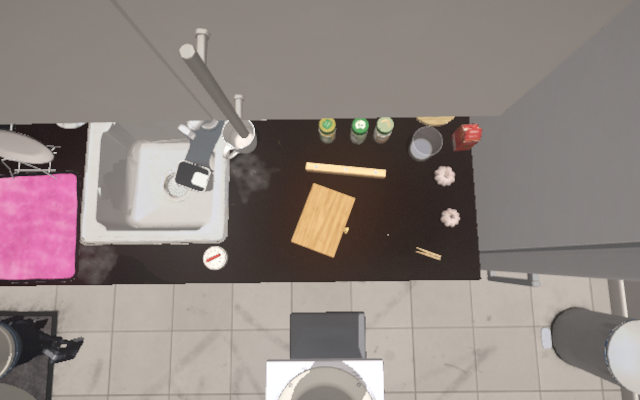

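View pics/scene0.png

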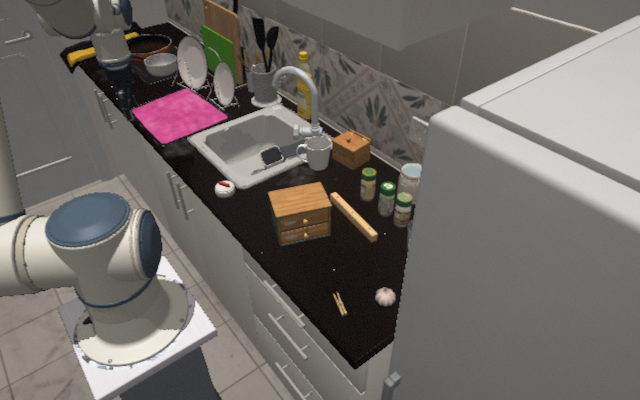

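The top view shows the chest top around (323,220), with its knob at (347,230). So the drawers face −y and the chest needs about 70–80° clockwise. The rail is at (345,170).

```bash
cat >> h.py <<'E'
def rectpts(img,z,roi,lo=(8,60,90),hi=(28,255,255)):
    u0,v0,u1,v1=roi; hsv=cv2.cvtColor(img,cv2.COLOR_RGB2HSV); m=cv2.inRange(hsv,lo,hi)
    k=np.zeros_like(m); k[v0:v1,u0:u1]=m[v0:v1,u0:u1]
    k=cv2.morphologyEx(k,cv2.MORPH_OPEN,np.ones((5,5)))
    c=max(cv2.findContours(k,cv2.RETR_EXTERNAL,cv2.CHAIN_APPROX_NONE)[0],key=cv2.contourArea)[:,0,:]
    w=np.array([px2w('top',u,v,z)[:2] for u,v in c])
    return cv2.minAreaRect((w*1000).astype(np.float32))
E
python3 - <<'E'
from h import *
i=cv2.imread('pics/top0.png')[:,:,::-1].copy()
for n,z,roi in(('rail',.03,(290,155,400,183)),('chest',.125,(270,182,375,265))):
    r=rectpts(i,z,roi); print(n,r,cv2.boxPoints(r).round().tolist())
print('knob',px2w('top',347,230,.089))
for n,p,z in(('jar1',(327,130),.09),('jar2',(360,131),.09),('jar3',(384,130),.09),('glass',(425,143),.05),('mug',(240,137),.05),('timer',(215,258),.04),('g',(445,176),.03),('g2',(451,217),.03)): print(n,px2w('top',*p,z).round(3))
print(R.from_quat(np.roll(robot.state()['ee_rot'],-1)).as_matrix().round(3))
E
```

```text
rail ((679.25341796875, -5.813503265380859), (110.73515319824219, 29.61195945739746), 83.70018768310547) [[658.0, -59.0], [688.0, -62.0], [700.0, 48.0], [671.0, 51.0]]
chest ((521.3754272460938, -6.883872985839844), (128.13339233398438, 165.12098693847656), 68.73759460449219) [[421.0, -37.0], [575.0, -97.0], [622.0, 23.0], [468.0, 83.0]]
knob [ 0.49723243 -0.06484784  0.089     ]
jar1 [ 0.771 -0.016  0.09 ]
jar2 [ 0.767 -0.106  0.09 ]
jar3 [ 0.768 -0.172  0.09 ]
glass [ 0.742 -0.291  0.05 ]
mug [0.769 0.232 0.05 ]
timer [0.43  0.296 0.04 ]
g [ 0.65  -0.348  0.03 ]
g2 [ 0.533 -0.357  0.03 ]
[[-0.898  0.44  -0.001]
 [ 0.44   0.898 -0.001]
 [ 0.    -0.001 -1.   ]]
```

Run:
```python
from h import *
i=cv2.imread('pics/top0.png')[:,:,::-1].copy()
r=rectpts(i,.03,(290,155,400,183),(5,30,110),(40,255,255)); print('rail',r,cv2.boxPoints(r).round().tolist())
for s in((4,40,60),(4,60,110),(8,100,120)):
  r=rectpts(i,.125,(270,182,375,265),s); print(r,cv2.boxPoints(r).round().tolist())
print(i[170,300:392:6].tolist(), i[220,290:360:4].tolist())
for p in ((0.665,0.11,.03),(.65,-.12,.03)):print(w2px('top',p))
c=cv2.resize(i[150:270,270:400],None,fx=6,fy=6,interpolation=2)[:600];cv2.imwrite('pics/c.png',c[:,:,::-1])
```

```text
rail ((670.9929809570312, -82.44657897949219), (194.7805938720703, 27.670391082763672), 83.44667053222656) [[646.0, -178.0], [674.0, -181.0], [696.0, 13.0], [668.0, 16.0]]
((514.919677734375, -0.7467803955078125), (266.02899169921875, 209.64739990234375), 89.02787780761719) [[408.0, -132.0], [617.0, -136.0], [622.0, 130.0], [412.0, 134.0]]
((521.2525634765625, -6.6218414306640625), (126.83074188232422, 164.06671142578125), 68.60989379882812) [[422.0, -36.0], [575.0, -96.0], [621.0, 23.0], [468.0, 82.0]]
((522.0956420898438, -4.5287628173828125), (121.80237579345703, 163.69639587402344), 68.76947021484375) [[424.0, -32.0], [576.0, -91.0], [620.0, 23.0], [468.0, 82.0]]
[[60, 45, 39], [116, 92, 69], [158, 129, 96], [209, 176, 134], [243, 213, 167], [255, 224, 178], [255, 232, 185], [255, 231, 184], [255, 231, 185], [255, 233, 186], [255, 232, 185], [255, 228, 182], [255, 227, 180], [255, 229, 183], [241, 215, 172], [56, 43, 38]] [[66, 48, 42], [65, 47, 39], [117, 92, 65], [227, 184, 127], [229, 187, 130], [231, 188, 131], [231, 188, 132], [235, 195, 139], [238, 198, 142], [226, 181, 124], [228, 186, 129], [230, 187, 130], [230, 186, 128], [234, 192, 134], [214, 170, 115], [68, 46, 36], [66, 46, 36], [65, 45, 36]]
[283.50371573 173.57004396]
[364.41662145 177.3681544 ]
```

View pics/c.png

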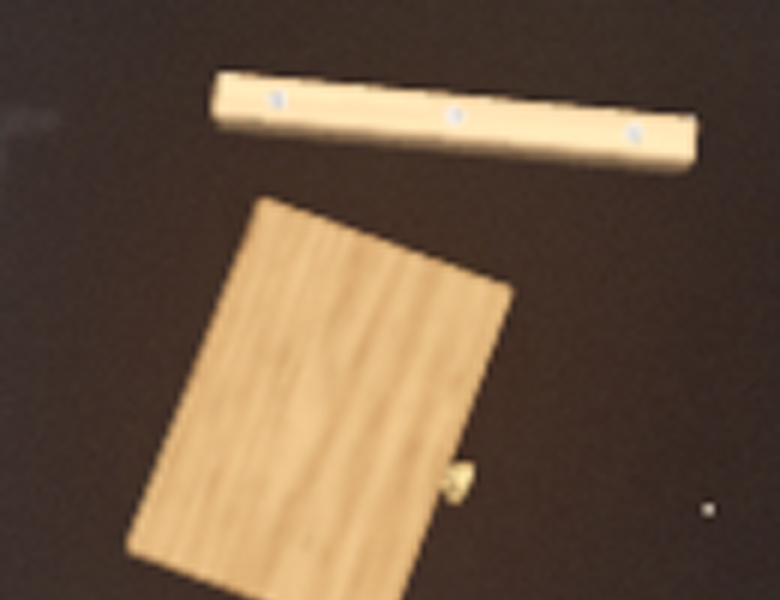

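Run:
```python
from h import *
a=[px2w('top',270+u/6-.4,150+v/6-.4,.03) for u,v in((278,99),(456,116),(634,133),(218,73),(697,117))]
print(np.round(a,4))
i=cv2.imread('pics/top0.png')[:,:,::-1].copy()
r=rectpts(i,.03,(310,155,400,185),(5,20,190),(40,255,255)); print('rail',r,cv2.boxPoints(r).round().tolist())
k=px2w('top',270+460/6,150+483/6,.089);print(k)
```

```text
[[ 0.6852  0.0173  0.03  ]
 [ 0.6754 -0.0672  0.03  ]
 [ 0.6657 -0.1513  0.03  ]
 [ 0.6984  0.0458  0.03  ]
 [ 0.6729 -0.1813  0.03  ]]
rail ((669.7489624023438, -109.31757354736328), (78.65446472167969, 21.674083709716797), 83.4044189453125) [[654.0, -147.0], [676.0, -150.0], [685.0, -71.0], [664.0, -69.0]]
[ 0.49593192 -0.06394279  0.089     ]
```

```bash
cat >> h.py <<'E'
def go(x,y,z,az,tilt=25,flip=0):
    """numbers to reach TCP (m) pushing along azimuth az deg (tool -x, or +x if flip), tip leading by tilt deg"""
    a,t=np.radians([az,tilt]); d=np.array([np.cos(a),np.sin(a),0]); up=np.array([0,0,1.])
    zt=-up*np.cos(t)+d*np.sin(t); xt=(1 if flip else -1)*(d*np.cos(t)+up*np.sin(t))
    T=np.c_[xt,np.cross(zt,xt),zt]; s=robot.state()
    C=R.from_quat(np.roll(s['ee_rot'],-1)).as_matrix()
    rv=R.from_matrix(C.T@T).as_rotvec(); sh=C.T@(np.array([x,y,z])-s['eef_pos'])*1000
    print('t=%.1f'%s['time'],'rv',rv.round(3),'shift',sh.round(1),'at',s['eef_pos'].round(3))
def chest(name):
    i=shot('top',name); r=rectpts(i,.125,(255,150,400,265),(4,60,110)); return r
E
python3 - <<'E'
from h import *
go(.425,.08,.22,-22)
E
```

```text
t=0.1 rv [-0.017 -0.436 -0.07 ] shift [-346.5 -365.7   11.1] at [0.275 0.561 0.231]
```

Emit:
drive_tool(steps=[[-0.017,-0.436,-0.07,-346,-366,11,0],[-0.017,-0.436,-0.07,-346,-366,11,0],[-0.017,-0.436,-0.07,-346,-366,11,0],[-0.017,-0.436,-0.07,-346,-366,11,0],[-0.017,-0.436,-0.07,-346,-366,11,0],[-0.017,-0.436,-0.07,-346,-366,11,0],[-0.017,-0.436,-0.07,-346,-366,11,0],[-0.017,-0.436,-0.07,-346,-366,11,0],[-0.017,-0.436,-0.07,-346,-366,11,0],[-0.017,-0.436,-0.07,-346,-366,11,0]])

```text
time: 1.35
eef_pos: [0.4246, 0.0791, 0.2202]
ee_rot: [0.212, 0.188, 0.958, -0.041]
ft_force: [-0.3, 1.3, -0.9]
finger_gap: -0.001
grip_force: 0.0
```

Run:
```python
from h import *
go(.425,.08,.035,-22)
```

```text
t=1.4 rv [-0.    -0.    -0.004] shift [ 78.2   0.8 167.9] at [0.425 0.079 0.22 ]
```

Emit:
drive_tool(steps=[[0,0,0,26,0,56,0],[0,0,0,52,0,112,0],[0,0,0,78,0,168,0],[0,0,0,78,0,168,0],[0,0,0,67,0,173,0],[0,0,0,56,0,178,0],[0,0,0,45,0,183,0],[0,0,0,34,0,188.5,0],[0,0,0,23.6,0,193.4,0],[0,0,0,23.6,0,193.4,0]])

```text
time: 2.6
eef_pos: [0.4909, 0.0612, 0.0506]
ee_rot: [0.199, 0.189, 0.961, -0.042]
ft_force: [0.0, -0.2, 0.8]
finger_gap: -0.001
grip_force: 0.0
```

Run:
```python
from h import *
r=chest('t1'); print(r,cv2.boxPoints(r).round().tolist())
```

```text
((542.64111328125, -25.566619873046875), (127.66505432128906, 163.8431854248047), 61.349639892578125) [[440.0, -42.0], [584.0, -121.0], [645.0, -9.0], [501.0, 70.0]]
```

View pics/t1.png

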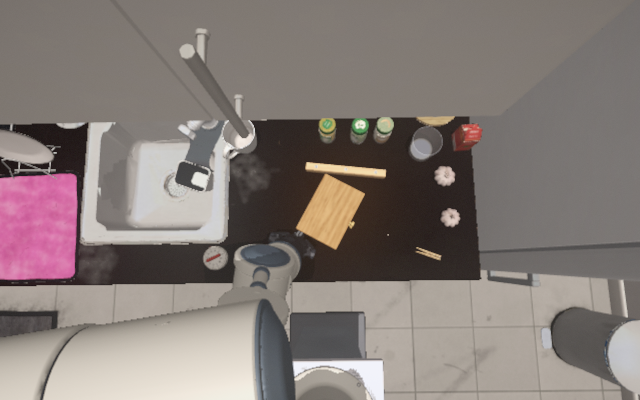

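Chest turned to 61°, with its centre at (0.543, −0.026). I'll give it one more short push here, then go round to the back-right end.

Run:
```python
from h import *
go(.525,.053,.045,-30)
go(.490,.075,.045,-30)
```

```text
t=2.6 rv [ 0.05  -0.026  0.126] shift [-30.1   5.3  19.2] at [0.49  0.061 0.051]
t=2.6 rv [ 0.05  -0.026  0.126] shift [ 7.2 12.4  2.9] at [0.49  0.061 0.051]
```

Emit:
drive_tool(steps=[[0,0,0.03,-8,1,5,0],[0,0,0.06,-16,3,10,0],[0,0,0.09,-23,4,15,0],[0,0,0.12,-30,5,19,0],[0,0,0.12,-30,5,19,0],[0,0,0.12,0,12,5,0],[0,0,0.12,-20,12,-45,0],[0,0,0.12,-40,12,-95,0],[0,0,0.12,-55,12,-130,0],[0,0,0.12,-55,12,-130,0]])

```text
time: 3.9
eef_pos: [0.4942, 0.0749, 0.1949]
ee_rot: [0.203, 0.245, 0.948, -0.029]
ft_force: [-0.4, 0.3, 0.0]
finger_gap: -0.001
grip_force: 0.0
```

```bash
cat >> h.py <<'E'
def rep(name):
    r=chest(name); b=cv2.boxPoints(r); (cx,cy),(w,h),a=r
    yaw=a if w<h else a-90
    t=np.radians(yaw); xd=np.array([np.cos(t),np.sin(t)]); yd=np.array([-xd[1],xd[0]]); c=np.array([cx,cy])/1000
    n=np.array([.9933,-.1155]); l=np.array([.1155,.9933]); F=np.array([.6645,-.0659])
    P=lambda x,y:c+(x-.006)*xd+y*yd
    print('size %.0f %.0f yaw %.1f com'%(w,h,yaw),c.round(3),'BL',((P(.061,.078)-F)@n).round(4),'BR',((P(.061,-.078)-F)@n).round(4),'along',((P(0,0)-F)@l).round(4))
    return P,yaw
E
python3 - <<'E'
from h import *
P,yaw=rep('t2'); print(P(.061,-.06),P(-.049,.06))
p=P(.061+.035,-.06); go(p[0],p[1],.17,yaw-180,flip=1)
E
```

```text
size 156 210 yaw 69.6 com [ 0.576 -0.04 ] BL -0.1531 BR -0.0016 along 0.0096
[ 0.65184982 -0.00946012] [ 0.50105827 -0.07079452]
t=4.0 rv [ 0.056  0.663 -1.757] shift [-148.1   34.3   94.5] at [0.495 0.075 0.196]
```

```bash
sed -i 's/(4,60,110)); return r/(4,92,130),(28,255,247)); return r/' h.py
python3 - <<'E'
from h import *
P,yaw=rep('t3'); print(P(.061,-.06),P(-.049,.06))
p=P(.061+.035,-.06); go(p[0],p[1],.17,yaw-180,flip=1)
E
```

```text
size 124 169 yaw 52.5 com [ 0.565 -0.039] BL -0.1404 BR -0.0064 along 0.0103
[ 0.64647535 -0.03165445] [ 0.48431823 -0.04597466]
t=4.0 rv [ 0.055  0.729 -1.454] shift [-164.2   12.9   98.4] at [0.494 0.074 0.194]
```

View pics/t3.png

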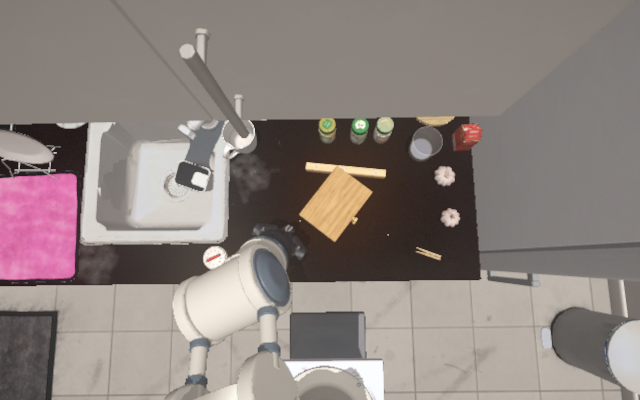

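Emit:
drive_tool(steps=[[0.055,0.729,-1.454,-164,13,98,0],[0.055,0.729,-1.454,-164,13,98,0],[0.055,0.729,-1.454,-164,13,98,0],[0.055,0.729,-1.454,-164,13,98,0],[0.055,0.729,-1.454,-164,13,98,0],[0.055,0.729,-1.454,-164,13,98,0],[0.055,0.729,-1.454,-164,13,98,0],[0.055,0.729,-1.454,-164,13,98,0],[0.055,0.729,-1.454,-164,13,98,0],[0.055,0.729,-1.454,-164,13,98,0]])

```text
time: 5.25
eef_pos: [0.6664, -0.0041, 0.1648]
ee_rot: [-0.199, -0.434, 0.874, -0.095]
ft_force: [-0.7, -1.0, -0.8]
finger_gap: 0.0
grip_force: 0.0
```

Run:
```python
from h import *
go(.666,-.007,.055,-128,flip=1)
C=np.array([.565,-.039]); a=np.radians(52); cen=C+.09*np.array([-np.sin(a),np.cos(a)]); print('pivot',cen)
p=np.array([.646,-.032])
for d in(0,8,16,26): 
    r=np.radians(-d); q=cen+np.array([[np.cos(r),-np.sin(r)],[np.sin(r),np.cos(r)]])@(p-cen); print(q.round(3)); go(*q,.055,-128-d,flip=1)
```

```text
t=5.2 rv [-0.    -0.008  0.014] shift [-44.9  -2.1 100.2] at [ 0.666 -0.004  0.165]
pivot [0.49407903 0.01640953]
[ 0.646 -0.032]
t=5.2 rv [-0.    -0.008  0.014] shift [-16.   -1.3 114. ] at [ 0.666 -0.004  0.165]
[ 0.638 -0.053]
t=5.2 rv [-0.06  -0.009  0.14 ] shift [  3.3  -7.3 123.2] at [ 0.666 -0.004  0.165]
[ 0.627 -0.072]
t=5.2 rv [-0.119 -0.009  0.266] shift [ 23.2 -10.3 132.6] at [ 0.666 -0.004  0.165]
[ 0.609 -0.094]
t=5.2 rv [-0.194 -0.01   0.424] shift [ 48.3  -9.6 144.6] at [ 0.666 -0.004  0.165]
```

Emit:
drive_tool(steps=[[0,0,0,-22,-1,50,0],[0,0,0,-45,-2,100,0],[0,0,0,-31,-2,107,0],[0,0,0,-17,-1,113,0],[-0.03,0,0.07,-6,-4,119,0],[-0.06,0,0.14,4,-7,123,0],[-0.09,0,0.2,14,-9,128,0],[-0.12,0,0.27,24,-10,133,0],[-0.16,0,0.35,36,-10,139,0],[-0.19,0,0.42,48,-10,145,0]])

```text
time: 6.5
eef_pos: [0.6111, -0.0942, 0.0582]
ee_rot: [-0.21, -0.218, 0.952, -0.051]
ft_force: [3.1, 1.5, 2.3]
finger_gap: 0.0
grip_force: 1.8
```

Run:
```python
from h import *
P,yaw=rep('t4'); print(P(.061,-.06)); go(.67,-.05,.19,-155,flip=1)
```

```text
Traceback (most recent call last):
  File "h.py", line 33, in rep
    r=chest(name); b=cv2.boxPoints(r); (cx,cy),(w,h),a=r
  File "h.py", line 31, in chest
    i=shot('top',name); r=rectpts(i,.125,(255,150,400,265),(4,92,130),(28,255,247)); return r
                          ~~~~~~~^^^^^^^^^^^^^^^^^^^^^^^^^^^^^^^^^^^^^^^^^^^^^^^^^^
  File "h.py", line 19, in rectpts
    c=max(cv2.findContours(k,cv2.RETR_EXTERNAL,cv2.CHAIN_APPROX_NONE)[0],key=cv2.contourArea)[:,0,:]
      ~~~^^^^^^^^^^^^^^^^^^^^^^^^^^^^^^^^^^^^^^^^^^^^^^^^^^^^^^^^^^^^^^^^^^^^^^^^^^^^^^^^^^^^
ValueError: max() iterable argument is empty
```

View pics/t4.png

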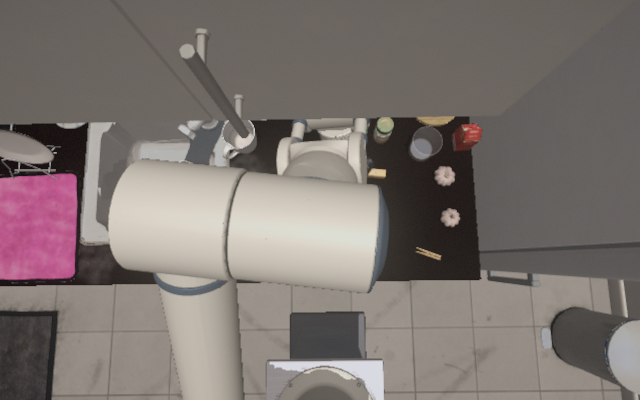

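Run:
```python
from h import *
go(.635,-.08,.06,-154,flip=1);go(.635,-.08,.21,-154,flip=1); go(.42,-.05,.20,26)
```

```text
t=6.5 rv [-0.002 -0.001 -0.008] shift [-25.8   3.5 -14.2] at [ 0.61  -0.096  0.058]
t=6.5 rv [-0.002 -0.001 -0.008] shift [  37.8    2.7 -150.1] at [ 0.61  -0.096  0.058]
t=6.5 rv [-0.006 -0.874 -0.007] shift [197.7 122.8 -64.9] at [ 0.61  -0.096  0.058]
```

Emit:
drive_tool(steps=[[0,0,0,-26,3,-14,0],[0,0,0,-5,3,-60,0],[0,0,0,16,3,-105,0],[0,0,0,38,3,-150,0],[-0.006,-0.874,0,198,123,-65,0],[-0.006,-0.874,0,198,123,-65,0],[-0.006,-0.874,0,198,123,-65,0],[-0.006,-0.874,0,198,123,-65,0],[-0.006,-0.874,0,198,123,-65,0],[-0.006,-0.874,0,198,123,-65,0]])

```text
time: 7.8
eef_pos: [0.4186, -0.0485, 0.2]
ee_rot: [0.209, -0.221, 0.951, 0.049]
ft_force: [1.6, 1.7, 0.1]
finger_gap: 0.0
grip_force: 0.0
```

Run:
```python
from h import *
P,yaw=rep('t5'); print(P(-.049,.06))
p=P(-.049-.035,.06); go(p[0],p[1],.045,yaw); p=P(-.049,.06);go(p[0],p[1],.045,yaw)
```

```text
size 120 163 yaw 24.9 com [ 0.526 -0.068] BL -0.131 BR -0.0495 along -0.0217
[ 0.45101012 -0.03718631]
t=7.8 rv [0.01  0.002 0.024] shift [ 66.1  -3.9 139.7] at [ 0.418 -0.048  0.2  ]
t=7.8 rv [0.01  0.002 0.024] shift [ 34.4  -4.9 154.6] at [ 0.418 -0.048  0.2  ]
```

View pics/t5.png

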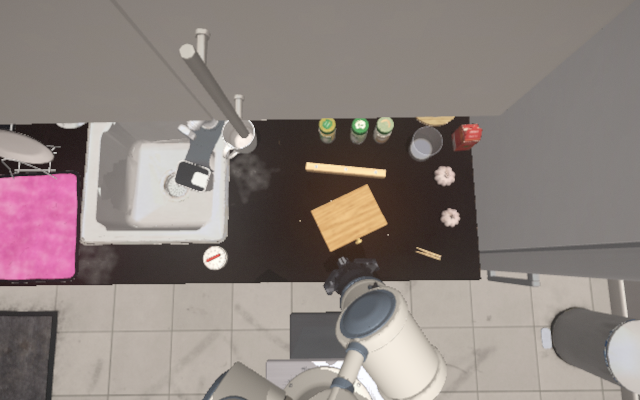

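The chest is at 25° as predicted. Next I push the drawer front at its left end.

Run:
```python
from h import *
y0=24.9;a=np.radians(y0);C=np.array([.526,-.068]);cen=C-.09*np.array([-np.sin(a),np.cos(a)])
p=np.array([.450,-.035])
for d in(0,10,20,29):
    r=np.radians(-d); q=cen+np.array([[np.cos(r),-np.sin(r)],[np.sin(r),np.cos(r)]])@(p-cen); print(q.round(3)); go(*q,.045,y0-d)
```

```text
[ 0.45  -0.035]
t=7.8 rv [0.01  0.002 0.024] shift [ 34.3  -2.4 154.6] at [ 0.418 -0.048  0.2  ]
[ 0.472 -0.017]
t=7.8 rv [0.084 0.002 0.182] shift [  9.5   4.1 166.3] at [ 0.418 -0.048  0.2  ]
[ 0.496 -0.003]
t=7.8 rv [0.158 0.002 0.34 ] shift [-15.9   5.8 178.2] at [ 0.418 -0.048  0.2  ]
[0.52  0.006]
t=7.8 rv [0.225 0.002 0.483] shift [-38.8   3.1 188.9] at [ 0.418 -0.048  0.2  ]
```

Emit:
drive_tool(steps=[[0,0,0,22,-2,46,0],[0,0,0,44,-3,93,0],[0,0,0,66,-4,140,0],[0.01,0,0.024,46,-3,149,0],[0.04,0,0.1,24,0,160,0],[0.08,0,0.18,10,4,166,0],[0.12,0,0.26,-3,5,172,0],[0.16,0,0.34,-16,6,178,0],[0.19,0,0.41,-28,5,184,0],[0.22,0,0.48,-39,3,189,0]])

```text
time: 9.1
eef_pos: [0.5235, -0.0094, 0.0518]
ee_rot: [0.21, 0.029, 0.977, 0.023]
ft_force: [-3.0, 1.4, 1.3]
finger_gap: -0.004
grip_force: 1.7
```

Run:
```python
from h import *
P,yaw=rep('t6'); print(P(-.049,.06))
print(robot.state()['ee_rot'].round(3))
go(*P(-.08,.06),.05,-5); go(*P(-.08,.06),.17,-5)
```

```text
size 161 117 yaw -0.9 com [ 0.584 -0.063] BL -0.0335 BR -0.0179 along -0.0071
[ 0.52979259 -0.00217974]
[0.211 0.031 0.977 0.023]
t=9.2 rv [ 0.069 -0.014  0.009] shift [24.8  7.1 -8.9] at [ 0.525 -0.01   0.052]
t=9.2 rv [ 0.069 -0.014  0.009] shift [ -24.4   14.1 -118.1] at [ 0.525 -0.01   0.052]
```

View pics/t6.png

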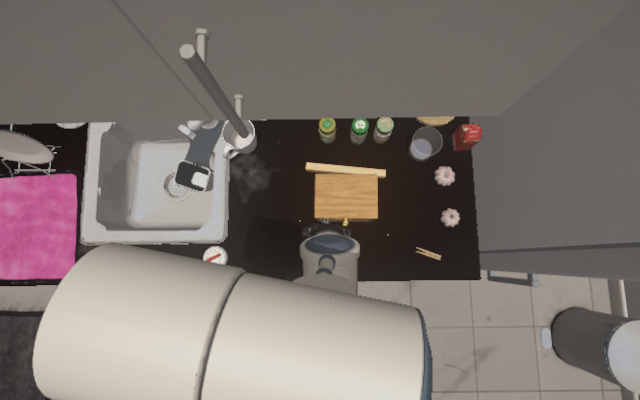

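Run:
```python
from h import *
go(.537,-.004,.05,-4); go(.49,-.004,.05,-5); go(.49,-.004,.17,-5);go(.47,-.13,.17,-8);go(.47,-.13,.05,-8)
```

```text
t=9.2 rv [ 0.062 -0.014 -0.007] shift [-10.1   6.7   6.8] at [ 0.525 -0.01   0.052]
t=9.2 rv [ 0.069 -0.014  0.009] shift [ 32.6   4.3 -12.6] at [ 0.525 -0.01   0.052]
t=9.2 rv [ 0.069 -0.014  0.009] shift [ -16.6   11.4 -121.8] at [ 0.525 -0.01   0.052]
t=9.2 rv [ 0.091 -0.016  0.057] shift [  -7.2 -115.2 -134.2] at [ 0.525 -0.01   0.052]
t=9.2 rv [ 0.091 -0.016  0.057] shift [  42.  -122.3  -25. ] at [ 0.525 -0.01   0.052]
```

Emit:
drive_tool(steps=[[0,0,0,-5,2,3,0],[0,0,0,-10,3,7,0],[0,0,0,33,4,-13,0],[0.05,0,0,8,8,-67,0],[0.07,0,0.01,-17,11,-122,0],[0.09,0,0.05,-12,-50,-128,0],[0.09,0,0.05,-7,-115,-134,0],[0.09,0,0.05,17,-119,-80,0],[0.09,0,0.05,42,-122,-25,0],[0.09,0,0.05,42,-122,-25,0]])

```text
time: 10.4
eef_pos: [0.4793, -0.1151, 0.0805]
ee_rot: [0.205, 0.061, 0.977, -0.011]
ft_force: [0.9, 0.8, 0.6]
finger_gap: -0.005
grip_force: 0.0
```

Run:
```python
from h import *
P,yaw=rep('t7'); print(P(-.049,-.062))
go(*P(-.057,-.064),.05,-7);go(*P(-.035,-.064),.05,-5)
```

```text
size 163 118 yaw -4.9 com [ 0.591 -0.063] BL -0.0203 BR -0.0156 along -0.0056
[ 0.53137942 -0.11993213]
t=10.4 rv [ 0.001 -0.024  0.001] shift [-28.8   0.5  44. ] at [ 0.479 -0.116  0.079]
t=10.4 rv [-0.013 -0.024 -0.031] shift [-48.9   1.3  52.8] at [ 0.479 -0.116  0.079]
```

Emit:
drive_tool(steps=[[0,-0.02,0,5,0,28,0],[0,-0.02,0,-14,0,37,0],[0,-0.02,0,-29,0,44,0],[0,-0.02,0,-37,1,47,0],[0,-0.02,0,-41,1,49,0],[0,-0.02,0,-44,1,51,0],[0,-0.02,0,-44,1,51,0]])

```text
time: 11.32
eef_pos: [0.5396, -0.1205, 0.0513]
ee_rot: [0.214, 0.058, 0.975, -0.012]
ft_force: [-1.4, 0.3, 0.4]
finger_gap: -0.003
grip_force: 0.2
```

Run:
```python
from h import *
P,yaw=rep('t8'); print(robot.state()['ft_force'].round(1),robot.state()['eef_pos'])
```

```text
size 161 118 yaw -0.9 com [ 0.602 -0.061] BL -0.0155 BR 0.0 along -0.0026
[-0.2 -0.5  0.2] [ 0.5394908  -0.1205311   0.05123181]
```

Emit:
drive_tool(steps=[[0,0,0,-2,0,1,0],[0,0,0,-4,0,2,0],[0,0,0,-4,0,2,0]])

```text
time: 11.75
eef_pos: [0.5409, -0.1204, 0.0503]
ee_rot: [0.212, 0.06, 0.975, -0.011]
ft_force: [-23.3, -0.6, 17.5]
finger_gap: -0.0
grip_force: 14.2
```

Run:
```python
from h import *
P,yaw=rep('t9'); print(robot.state()['ft_force'].round(1),robot.state()['eef_pos'])
go(.485,-.125,.05,-7);go(.485,-.125,.17,-7);go(.485,.005,.17,-7);go(.485,.005,.05,-7)
```

```text
size 161 115 yaw -0.9 com [ 0.604 -0.061] BL -0.0142 BR 0.0013 along -0.0025
[-23.8  -1.2  17.9] [ 0.5408798  -0.12041146  0.05034939]
t=11.8 rv [ 0.003 -0.008 -0.002] shift [ 50.1 -11.4 -22.5] at [ 0.541 -0.12   0.05 ]
t=11.8 rv [ 0.003 -0.008 -0.002] shift [   0.2  -10.9 -131.7] at [ 0.541 -0.12   0.05 ]
t=11.8 rv [ 0.003 -0.008 -0.002] shift [  14.9  118.1 -137.8] at [ 0.541 -0.12   0.05 ]
t=11.8 rv [ 0.003 -0.008 -0.002] shift [ 64.8 117.6 -28.7] at [ 0.541 -0.12   0.05 ]
```

The force rose to 24 N, so BR is against the rail. Now I retreat, lift over, and push the left end.

Emit:
drive_tool(steps=[[0,0,0,25,-6,-11,0],[0,0,0,50,-11,-22,0],[0,0,0,25,-11,-77,0],[0,0,0,0,-11,-131,0],[0,0,0,5,32,-133,0],[0,0,0,10,75,-135,0],[0,0,0,15,118,-138,0],[0,0,0,40,118,-83,0],[0,0,0,65,118,-29,0],[0,0,0,65,118,-29,0]])

```text
time: 13.05
eef_pos: [0.502, 0.0071, 0.0748]
ee_rot: [0.192, 0.061, 0.979, -0.013]
ft_force: [0.3, 1.0, 1.1]
finger_gap: -0.001
grip_force: 0.0
```

Run:
```python
from h import *
P,yaw=rep('t10'); go(*P(-.059,.064),.05,-5); go(*P(-.049,.064),.05,-5); go(*P(-.044,.064),.05,-5)
```

```text
size 163 121 yaw -1.0 com [ 0.601 -0.06 ] BL -0.0168 BR -0.0016 along -0.0017
t=13.1 rv [-0.018 -0.047 -0.034] shift [-22.8   3.2  37.4] at [0.502 0.007 0.076]
t=13.1 rv [-0.018 -0.047 -0.034] shift [-32.    4.3  41.2] at [0.502 0.007 0.076]
t=13.1 rv [-0.018 -0.047 -0.034] shift [-36.6   4.8  43. ] at [0.502 0.007 0.076]
```

Emit:
drive_tool(steps=[[-0.01,-0.04,-0.02,0,1,28,0],[-0.02,-0.04,-0.02,-16,2,34,0],[-0.02,-0.04,-0.02,-25,2,38,0],[-0.02,-0.04,-0.02,-29,2,40,0],[-0.02,-0.04,-0.02,-33,2,41,0],[-0.02,-0.04,-0.02,-36,2,43,0],[-0.02,-0.04,-0.02,-36,2,43,0]])

```text
time: 13.98
eef_pos: [0.5549, 0.0024, 0.0584]
ee_rot: [0.204, 0.05, 0.978, -0.006]
ft_force: [-10.1, 0.2, 5.7]
finger_gap: -0.001
grip_force: 5.1
```

Run:
```python
from h import *
P,yaw=rep('t11'); print(robot.state()['ft_force'].round(1),robot.state()['eef_pos'])
```

```text
size 162 117 yaw -6.8 com [ 0.609 -0.062] BL -0.0004 BR -0.0008 along -0.0028
[-11.    1.2   5.6] [0.55485914 0.0023907  0.05841331]
```

Emit:
drive_tool(steps=[[0,0,0,-1,0,0.5,0],[0,0,0,-2,0,1,0],[0,0,0,-2,0,1,0]])

```text
time: 14.4
eef_pos: [0.5554, 0.0024, 0.0577]
ee_rot: [0.202, 0.05, 0.978, -0.006]
ft_force: [-14.8, 3.0, 1.9]
finger_gap: 0.002
grip_force: 6.7
```

Run:
```python
from h import *
print(robot.state()['ft_force'].round(1),robot.state()['eef_pos'])
go(.495,.008,.055,-7);go(.46,-.0,.2,-7);go(.35,.2,.25,-7)
```

```text
[-14.8   3.    1.9] [0.55543613 0.00242008 0.05768569]
t=14.4 rv [ 0.017 -0.029  0.017] shift [ 56.8  -0.5 -21.6] at [0.555 0.002 0.058]
t=14.4 rv [ 0.017 -0.029  0.017] shift [  30.6  -10.7 -168.3] at [0.555 0.002 0.058]
t=14.4 rv [ 0.017 -0.029  0.017] shift [ 130.2  177.8 -263.9] at [0.555 0.002 0.058]
```

Emit:
drive_tool(steps=[[0,0,0,28,0,-11,0],[0,0,0,57,0,-22,0],[0,0,0,40,-6,-90,0],[0,0,0,31,-11,-168,0],[0,0,0,80,80,-215,0],[0,0,0,130,178,-264,0],[0,0,0,130,178,-264,0],[0,0,0,130,178,-264,0],[0,0,0,130,178,-264,0]])

```text
time: 15.52
eef_pos: [0.3517, 0.202, 0.2511]
ee_rot: [0.206, 0.049, 0.977, -0.005]
ft_force: [1.1, -0.0, -0.6]
finger_gap: -0.001
grip_force: 0.0
```

Run:
```python
from h import *
rep('t12'); i=cv2.imread('pics/t12.png'); cv2.imwrite('pics/c12.png',cv2.resize(i[145:245,280:410],None,fx=6,fy=6,interpolation=2)[:600])
```

```text
size 163 126 yaw -6.5 com [ 0.605 -0.062] BL -0.0049 BR -0.0044 along -0.0027
```

View pics/c12.png

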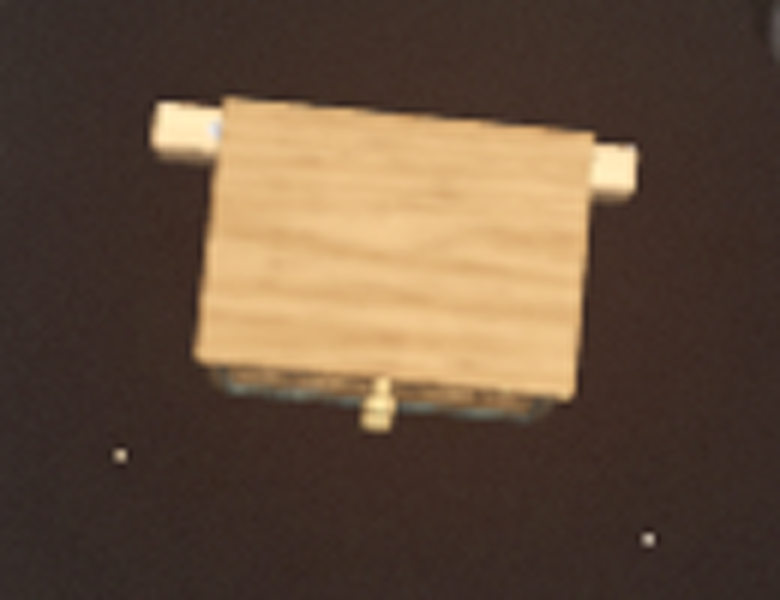

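The crop shows the chest's back parallel to the rail, with the rail showing at both ends and the knobs facing the robot. The measured back edge is where it was when the force showed contact, so I'm handing in.

```bash
python3 -c "
from workcell import ticket; print(ticket.hand_in())"
```

```text
the job is handed in; nothing more can be done
None
```

I pushed the chest round until its back was flat against the rail, its drawers faced the robot and it was centred to about 3 mm. I handed the job in at about 15.6 s, and no verdict came back.

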